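# Touch off the clamped castor-foot casting and pin its bore

## Robot

A 7-joint arm with a two-finger parallel gripper is mounted at the origin on the work surface. World frame = base frame: x ahead of the robot, y to its left, z up, the work surface at z = 0. Lengths are in m, angles in rad, forces in N, time in s.
With the tool pointing down it reaches from about 0.425 to 0.925 m from the base axis. Payload 6.8 kg.
Tool frame: the origin (TCP) lies at the very end of the fingers, on their centre line; the grasp point (between the pads) lies 19 mm behind it; z points along the fingers, y is the line along which they close (so a half turn about z gives the same grasp; the last joint's range is limited). The gripper opens to 85 mm and grips with 20 to 120 N. Pads are 22 mm wide; open, the fingers measure 114 mm over their backs; the gripper's body (76 mm by 85 mm) begins 54 mm behind the grasp point. The pads swing forward as they close: fully open they stand 13 mm farther back than shut.
Start: joints at [1.104, 0.477, 0.022, 1.555, -0.011, 1.109, -0.083], TCP at [0.237, -0.632, 0.231] pointing down, gripper open.
Joint ranges: [-2.96, 2.96], [-0.34, 2.1], [-1.41, 1.46], [0.24, 2.44], [-1.37, 4.51], [0.17, 1.92], [-2.96, 2.96]. Speed limits (rad/s): [2.39, 2.39, 3.14, 3.14, 3.14, 3.14, 3.14].

## Interface

Orientations are given as a unit quaternion [w, x, y, z].
In Python, from station import bot gives the robot as it stands. The module is installed in compiled form; this text tells all that it offers.
- The arm moves only by the shell command python3 -m jog 'ROWS' [OPENING] [FORCE]. ROWS is JSON, a list of rows, each a list of 4 numbers: the shift along the tool's x, y, z in cm, then the turn about the tool's z in rad. In form: [[x, y, z, spin], ...]. A call has 1 to 20 rows; each row is the pose to reach, as a shift and turn from the pose commanded when the call began, along the tool's axes at that moment; what a row does not reach only later rows make up. A row lasts 1/12 s, in which the tool goes at most 41.7 mm and 7.16 degrees, less where a joint would pass 70% of its speed; a pose out of reach is approached as far as the arm can. A call with a gripper value outside its range is refused whole. OPENING is the closure, from -1 (fully open) to 1 (shut), set as the call begins (- or left out, the last holds). The fingers move at their own pace and stop on an object; FORCE is the grip in N (left out, the last holds). Time passes only in rows, so rows that repeat a pose let the fingers close. It gives the time, the measured TCP pose, the force, the opening and the grip force at its end, in the units of the state.
- bot.get_obs(): the state, without advancing time (a new reading comes with each control period).
- bot.read_camera(name): name is "side" or "top" or "wrist"; returns a dict with "pixels" (384x512x3 uint8, red, green, blue), "depth" (384x512 float32, m along the optical axis (not along the pixel's ray), 0 where there is no reading), "fovy" (degrees; the focal length in pixels is half the picture's height over the tangent of half this angle, whatever the lens; pixels are square), "cx", "cy" (the principal point, pixels), "distortion" ([k1, k2, p1, p2, k3] as OpenCV has them; the pictures are not rectified), "pose" (4x4, takes a point from camera to world coordinates). Camera axes: x right, y down, z forward; pixel columns grow to the right and rows downward; lengths in m; the calibration is good to about 2 mm. A picture is of the moment at which its call begins.
- bot.hand_in(): hands the job in; it is judged then, once.
The state is a dict: "t": time; "q": joint angles; "joint_vel": joint speeds; "joint_torque": joint torques, N m; "eef_pos": TCP position; "tool_rot": TCP orientation; "contact_force": force on the tool from outside, world axes, zero at the start; "torque": the same for the moment, N m; "gripper_width": opening from 0.0 (shut) to 1.0 (fully open); "grasp_force": force on a finger pad.
Only numpy, scipy, OpenCV 4.12 (cv2) and the standard library are available. Lean on these libraries where they do the work, as an engineer would, in place of code of your own. Each camera call takes 0.05 s, during which the arm holds its last target. There are 200 camera calls.

## Task

The castor-foot casting is clamped roughly in place on the drill-press table, and must be located before it is drilled: take the orange-headed setting pin from its stand and, holding it upright, touch the casting with the pin's shank first on the bare long side near the end away from the bore, then on the same side near the bore end, then round the corner near the middle of the bare short end. Make each touch light, a few newtons held steady for half a second, and never push sideways with more than 12 N, or the casting may slip under its clamps. Then slide the pin gently down the bore, with no more than 25 N, until its collar sits flat on top, let go of it, and leave the other things on the bench where they are.

Things in the scene. Friction and masses are not known exactly. Their poses are not given: they have to be found in the camera images.
- plate: Drill-press table: blue plate with a dark iron top, 180 (x) x 200 (y) x 30 mm, bolted down askew; origin under its centre. It carries the casting and two dark strap clamps that overlap its red sides: one from its -x side at y = -40 mm (tip at x = -16), one from its -y side at x = 0 (tip at y = -42). Straps 24 mm wide, tops 97 mm above the bench, studs 115 mm.
- casting_place (a point): Point on the plate's top (30 mm up) where the middle of the casting's underside should be; it is off by up to 6 mm in x and y and 0.08 rad in yaw, unmeasured: touch to find it. Casting: aluminium block 56 (x) x 120 (y) x 55 mm, top 85 mm up; bare long side faces +x, bare short end +y, other two sides red. Slips at 18 N.
- bore_place (a point): Where the mouth of the casting's bore would be if the casting sat true: 85 mm above the bench, at x = 0, y = +36 mm of the plate. The real bore moves with the casting: its centre is exactly 28 mm in from the bare long side and 24 mm in from the bare short end. Bore 13 mm diameter, straight through, upright, rim chamfered 1.5 mm.
- pin: Steel setting pin, 0.2 kg, upright in the stand, collar on its top. Origin: middle of the tip, z up. Shank 12 mm dia., 40 mm long, tip bevelled 2 mm; collar 26 mm dia., 40 to 46 mm above the tip; orange square head 22 x 22 mm, 46 to 86 mm above the tip, flats along the pin's x and y. Grip two flats about 71 mm above the tip so the fingertips clear the collar.
- stand: Wooden pin stand, 70 (x) x 110 (y) x 55 mm high, fixed; origin at the centre of its underside. The pin stands in its middle hole (13 mm, 46 mm deep); its other small holes are empty.
- castor: Bystander: loose castor lying on its 60 x 46 mm plate, wheel up, 75 mm high. Origin under the plate.
- toy_car: Bystander: red toy car, 80 x 38 x 30 mm. Origin under its middle.
- jar: Bystander: amber jar with brass cap, 54 mm diameter, 65 mm high. Origin under its centre.
- wrench: Bystander: steel wrench lying flat, 160 mm long. Origin under its middle.

How it is judged:
By the outcome, as a careful person would: the job done as asked, in the order asked, and still so for the second after the job is handed in, with the robot touching nothing.
It also fails if it takes over 69 s, if anything falls off the work surface, if the arm or the gripper's body presses on something with over 40 N, if the wrist force passes 120 N, or if a joint passes its speed limit or range.

## Working session

There is one attempt and no reset: what is moved stays moved. The work goes in short steps, Python scripts to look and compute and a shell command to move; the robot and the scene stay as the last step left them, time stands still between calls to the robot, and variables do not carry over. Pictures are saved under pics/ and viewed, at most 10 in all, crops included, and the job is handed in when it is done.

```bash
mkdir -p pics; cat > h.py <<'E'
from station import bot
import numpy as np, cv2
def K(c):
    f=c["pixels"].shape[0]/2/np.tan(np.radians(c["fovy"])/2)
    return np.array([[f,0,c["cx"]],[0,f,c["cy"]],[0,0,1.]])
def ray(c,uv):
    p=cv2.undistortPoints(np.array(uv,float).reshape(-1,1,2),K(c),np.array(c["distortion"],float)).reshape(-1,2)
    d=np.c_[p,np.ones(len(p))]; P=np.array(c["pose"])
    return P[:3,3], d@P[:3,:3].T
def onz(c,uv,z):
    o,d=ray(c,uv); return o+d*((z-o[2])/d[:,2])[:,None]
def cloud(c):
    h,w=c["depth"].shape; vv,uu=np.mgrid[:h,:w]
    o,d=ray(c,np.c_[uu.ravel(),vv.ravel()]); return (o+d*c["depth"].reshape(-1,1)).reshape(h,w,3)
def save(c,n): cv2.imwrite("pics/"+n,c["pixels"][:,:,::-1])
E
python3 - <<'E'
from h import *
import pickle
o=bot.get_obs(); print(o["t"],o["eef_pos"],o["tool_rot"],o["contact_force"],o["gripper_width"])
for n in("top","side"):
    c=bot.read_camera(n); save(c,n+"1.png"); pickle.dump(c,open(n+".pkl","wb")); print(n,np.round(c["pose"],3).tolist(),c["fovy"],c["distortion"])
E
```

```text
0.0 [ 0.23680161 -0.63146423  0.23030657] [-8.96072135e-04  9.83950158e-01  1.78441113e-01 -2.31921419e-04] [ 0.25322354  0.03399324 -0.77674138] 1.0018356397777584
top [[-0.004, -0.986, 0.167, 0.467], [-1.0, 0.009, 0.028, -0.004], [-0.03, -0.167, -0.986, 1.059], [0.0, 0.0, 0.0, 1.0]] 53.395091479985304 [-0.00367312  0.          0.          0.          0.        ]
side [[0.972, -0.14, 0.188, 0.397], [-0.233, -0.512, 0.827, -0.889], [-0.019, -0.847, -0.531, 0.645], [0.0, 0.0, 0.0, 1.0]] 53.96431934328932 [0.00645418 0.         0.         0.         0.        ]
```

View pics/top1.png

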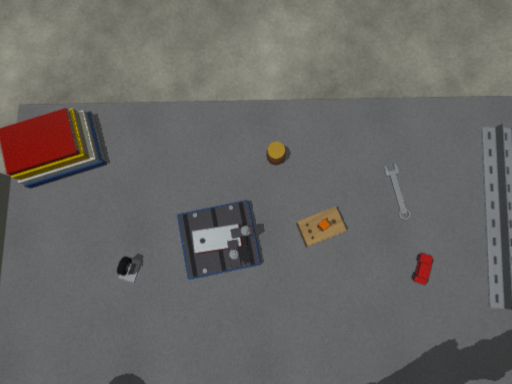

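View pics/side1.png

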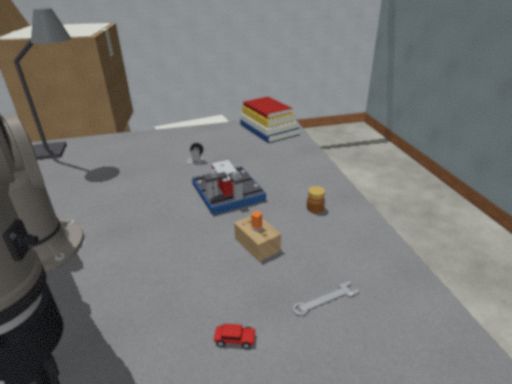

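The top view shows the plate centred near (220,239), with the bore at (202,240) and the straps at (245,230) and (234,254). The stand is at (322,226) with the orange head at (324,225), the jar at (276,152), the castor at (128,268), the car at (424,268) and the wrench at (398,190). The side view agrees: pin head at (257,220), plate around (228,190).

```bash
python3 - <<'E'
from h import *
import pickle
c=pickle.load(open("top.pkl","rb")); img=c["pixels"]; hsv=cv2.cvtColor(img,cv2.COLOR_RGB2HSV)
X=cloud(c)
def rect(m,z,name):
    cs,_=cv2.findContours(m.astype(np.uint8),cv2.RETR_EXTERNAL,cv2.CHAIN_APPROX_NONE)
    k=max(cs,key=cv2.contourArea).reshape(-1,2)
    p=onz(c,k,z)[:,:2]; r=cv2.minAreaRect((p*1000).astype(np.float32)); print(name,np.round(r[0],1),np.round(r[1],1),round(r[2],2),len(k)); return k
win=np.zeros(img.shape[:2],bool)
def W(a,b,d,e):
    w=win.copy(); w[d:e,a:b]=1; return w
Hh,S,V=[hsv[...,i].astype(int) for i in range(3)]
Z=X[...,2]
# orange head top
m=W(310,340,212,240)&(Hh<12)&(S>200)&(V>150); rect(m,0.095,"head")
q=X[m]; print("headz",np.percentile(q[:,2],[5,50,95]))
mt=m&(Z>0.088); print(mt.sum()); rect(mt,0.095,"headtop")
m=W(290,352,200,250)&(Z>0.045)&(Z<.065); rect(m,0.055,"stand"); print(np.median(Z[m]))
m=W(170,270,190,285)&(Z>0.02)&(Z<0.2); rect(m,0.03,"plate")
m=W(170,270,190,285)&(Z>0.024)&(Z<0.036); rect(m,0.03,"plate2")
m=W(185,245,220,258)&(Z>0.078)&(Z<.092)&(S<60)&(V>120); rect(m,0.085,"casting"); print(np.median(Z[m]))
m2=W(194,210,232,248)&(V<90); k=rect(m2,0.085,"bore")
cr=lambda a,b,d,e:cv2.resize(img[d:e,a:b,::-1],None,fx=4,fy=4,interpolation=cv2.INTER_CUBIC)
cv2.imwrite("pics/crop1.png",np.hstack([cr(170,270,190,285),cr(290,350,190,285)]))
E
```

```text
Traceback (most recent call last):
ValueError: max() iterable argument is empty
```

```bash
cat > m.py <<'E'
from h import *
import pickle
c=pickle.load(open("top.pkl","rb")); img=c["pixels"]; hsv=cv2.cvtColor(img,cv2.COLOR_RGB2HSV)
X=cloud(c)
def rect(m,z,name):
    cs,_=cv2.findContours(m.astype(np.uint8),cv2.RETR_EXTERNAL,cv2.CHAIN_APPROX_NONE)
    if not cs: print(name,"none"); return
    k=max(cs,key=cv2.contourArea).reshape(-1,2)
    p=onz(c,k,z)[:,:2]; r=cv2.minAreaRect((p*1000).astype(np.float32)); print(name,np.round(r[0],1),np.round(r[1],1),round(r[2],2),len(k)); return k
win=np.zeros(img.shape[:2],bool)
def W(a,b,d,e):
    w=win.copy(); w[d:e,a:b]=1; return w
Hh,S,V=[hsv[...,i].astype(int) for i in range(3)]
Z=X[...,2]
E
python3 - <<'E'
from m import *
print(hsv[225,324],hsv[239,308],hsv[239,222],img[205,200],[round(float(Z[v,u]),3) for u,v in((324,225),(310,222),(222,239),(200,225),(300,300))])
m=W(310,340,212,240)&(Hh<14)&(S>200); rect(m,0.095,"head"); print(m.sum(),np.percentile(Z[m],[5,50,95]) if m.any() else 0)
m=W(290,352,200,250)&(Z>0.045)&(Z<.065); rect(m,0.055,"stand")
m=W(170,270,190,285)&(Z>0.02)&(Z<0.2); rect(m,0.03,"plate")
m=W(170,270,190,285)&(Z>0.024)&(Z<0.036); rect(m,0.03,"plate2")
m=W(185,245,220,258)&(Z>0.078)&(Z<.092)&(S<60)&(V>120); rect(m,0.085,"casting")
m2=W(194,210,232,248)&(V<90); k=rect(m2,0.085,"bore")
cr=lambda a,b,d,e:cv2.resize(img[d:e,a:b,::-1],None,fx=4,fy=4,interpolation=cv2.INTER_CUBIC)
cv2.imwrite("pics/crop1.png",np.hstack([cr(170,270,190,285),cr(290,350,190,285)]))
E
```

```text
[ 15 255 185] [ 18 125 153] [ 97  13 176] [101 104 105] [0.102, 0.053, 0.086, 0.031, -0.0]
head [ 562.1 -130.4] [7.  1.8] 43.69 5
8 [0.09756238 0.10083323 0.72384049]
stand [ 565.8 -139.6] [ 69.9 111.3] 21.7 124
plate [536. 135.] [179.3 199.4] 11.32 270
plate2 [536.  135.1] [179.3 199.3] 11.36 460
casting [534.1 132.9] [ 55.2 119.9] 8.37 154
bore [528.8 168.9] [10.3  7.6] 89.66 10
```

View pics/crop1.png

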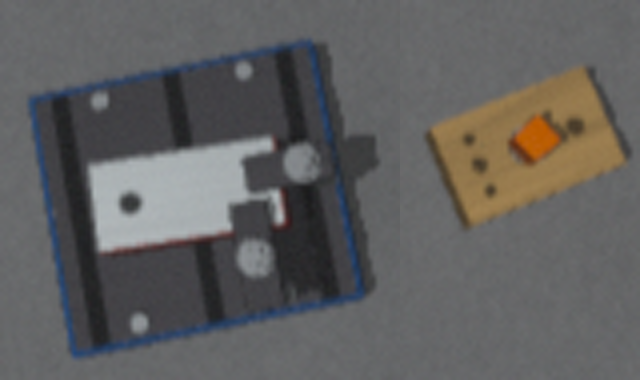

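The crop shows the bare casting with its bore at the left end, the red sides down and right, and the straps. The pin head is turned relative to the stand.

```bash
python3 - <<'E'
from m import *
m=W(310,340,212,240)&(Hh<=17)&(S>225); k=rect(m,0.101,"head"); print(m.sum(),np.percentile(Z[m],[5,50,95]))
t=m&(Z>.094)&(Z<.108)&(V>170);rect(t,0.101,"top"); print(t.sum())
kk=np.array(np.nonzero(t))[::-1].mean(1); print(onz(c,[kk],.101)*1000)
s=pickle.load(open("side.pkl","rb")); h=cv2.cvtColor(s["pixels"],cv2.COLOR_RGB2HSV); Y=cloud(s)
ms=np.zeros(h.shape[:2],bool); ms[205:235,245:270]=1; ms&=(h[...,0]<=17)&(h[...,1]>200); P=Y[ms]; print(ms.sum(),np.percentile(P[:,2],[3,50,97])); q=P[(P[:,2]>.098)&(P[:,2]<.11)]; print(len(q),q.mean(0) if len(q) else 0)
E
cat /dev/null; python3 -m jog '[[0,0,0,0]]' -1
```

```text
head [ 566.5 -139.8] [17.6 19.8] 43.69 21
58 [0.09844576 0.10059722 0.10316948]
top [ 567.1 -140.4] [17.5 18. ] 43.67 20
53
[[ 567.15020514 -139.63434128  101.        ]]
1 [0.07262934 0.07262934 0.07262934]
0 0
t: 0.18
eef_pos: [0.2369, -0.6317, 0.2306]
tool_rot: [-0.001, 0.984, 0.178, -0.0]
contact_force: [-0.1, -0.0, -1.1]
gripper_width: 1.001
grasp_force: 0.0
```

```bash
cat >> h.py <<'E'
from scipy.spatial.transform import Rotation as R
def rot():
    w,x,y,z=bot.get_obs()["tool_rot"]; return R.from_quat([x,y,z,w]).as_matrix()
def yaw(): m=rot(); return np.degrees(np.arctan2(m[1,0],m[0,0]))
def go(p,yd=None):
    d=rot().T@(np.array(p)-bot.get_obs()["eef_pos"]); y=yaw()
    s=0 if yd is None else -np.radians((yd-y+180)%360-180)
    print("cm",np.round(d*100,3),"spin",round(s,4),"yaw",round(y,2))
E
python3 -m jog '[[48.1,-34.5,3,-0.41],[48.1,-34.5,3,-0.41],[48.1,-34.5,3,-0.41],[48.1,-34.5,3,-0.41],[48.1,-34.5,3,-0.41],[48.1,-34.5,3,-0.41],[48.1,-34.5,3,-0.41],[48.1,-34.5,3,-0.41],[48.1,-34.5,3,-0.41],[48.1,-34.5,3,-0.41],[48.1,-34.5,3,-0.41],[48.1,-34.5,3,-0.41],[48.1,-34.5,3,-0.41],[48.1,-34.5,3,-0.41],[48.1,-34.5,3,-0.41],[48.1,-34.5,3,-0.41],[48.1,-34.5,3,-0.41],[48.1,-34.5,3,-0.41],[48.1,-34.5,3,-0.41],[48.1,-34.5,3,-0.41]]'
python3 - <<'E'
from h import *
import pickle
c=bot.read_camera("wrist"); save(c,"w1.png"); pickle.dump(c,open("w1.pkl","wb"))
go([.5665,-.1397,.067],43.7); print(bot.get_obs()["q"])
E
```

```text
t: 1.85
eef_pos: [0.5655, -0.142, 0.2014]
tool_rot: [0.0, 0.928, 0.374, -0.0]
contact_force: [0.5, 0.1, -0.0]
gripper_width: 0.997
grasp_force: 0.0
cm [ 0.207 -0.089 13.441] spin 0.0036 yaw 43.91
[ 0.366755    0.37439728 -0.28989412  1.79602831  0.12612342  0.98918634
 -0.77811959]
```

View pics/w1.png

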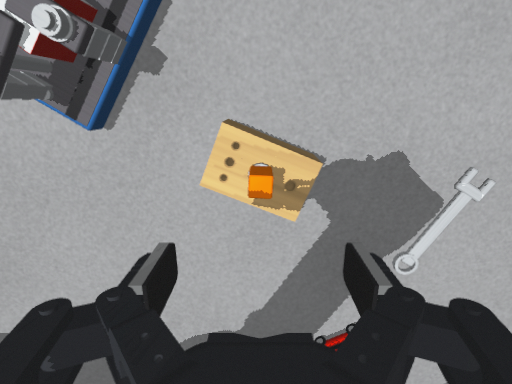

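The wrist view shows the head's top face at about (260,184), almost square to the fingers. The stand is around (262,172), and the fingers clear everything.

```bash
python3 - <<'E'
from h import *
import pickle
c=pickle.load(open("w1.pkl","rb")); h=cv2.cvtColor(c["pixels"],cv2.COLOR_RGB2HSV); X=cloud(c)
m=(h[...,0]<=18)&(h[...,1]>210); m[:,:235]=0;m[:,285:]=0;m[:155]=0;m[205:]=0
print(m.sum()); Z=X[...,2]
t=m&(Z>.098)&(Z<.106); print(t.sum(),np.median(Z[t]))
cs,_=cv2.findContours(t.astype(np.uint8),cv2.RETR_EXTERNAL,cv2.CHAIN_APPROX_NONE)
k=max(cs,key=cv2.contourArea).reshape(-1,2); p=onz(c,k,.101)[:,:2]*1000
print(cv2.minAreaRect(p.astype(np.float32)), X[t].mean(0), cv2.minAreaRect(k))
E
```

```text
707
546 0.10141340956369398
((568.6608276367188, -139.48007202148438), (22.242393493652344, 20.4282169342041), 43.190643310546875) [ 0.5688388  -0.13917237  0.10136426] ((260.5, 186.0), (24.0, 23.0), 90.0)
```

```bash
python3 -m jog '[[0.3,0,3,0],[0.3,0,6,0],[0.3,0,8.5,0],[0.3,0,10.5,0],[0.3,0,12,0],[0.3,0,13,0],[0.3,0,13.4,0],[0.3,0,13.4,0]]'
python3 - <<'E'
from h import *
go([.568,-.1397,.067],43.7); print(bot.get_obs()["contact_force"])
E
```

```text
t: 2.57
eef_pos: [0.568, -0.1384, 0.0668]
tool_rot: [-0.0, 0.927, 0.375, -0.0]
contact_force: [0.1, -0.4, 0.3]
gripper_width: 1.0
grasp_force: 0.0
cm [-0.092  0.097 -0.022] spin 0.0055 yaw 44.02
[ 0.06996692 -0.36892384  0.31919771]
```

```bash
python3 -m jog '[[-0.05,0.05,0,0],[-0.05,0.05,0,0],[-0.05,0.05,0,0],[-0.05,0.05,0,0],[-0.05,0.05,0,0],[-0.05,0.05,0,0],[-0.05,0.05,0,0],[-0.05,0.05,0,0],[-0.05,0.05,0,0],[-0.05,0.05,0,0],[-0.05,0.05,0,0],[-0.05,0.05,0,0]]' 1 80
```

```text
t: 3.57
eef_pos: [0.5688, -0.1388, 0.0679]
tool_rot: [0.0, 0.927, 0.375, 0.0]
contact_force: [-0.8, 0.1, 5.3]
gripper_width: 0.244
grasp_force: 77.9
```

```bash
python3 -m jog '[[0,0,-0.5,0],[0,0,-1.5,0],[0,0,-3,0],[0,0,-5,0],[0,0,-7,0],[0,0,-9,0],[0,0,-11,0],[0,0,-12,0],[0,0,-12.5,0],[0,0,-12.5,0],[0,0,-12.5,0]]'
python3 - <<'E'
from h import *
import pickle
c=bot.read_camera("side"); pickle.dump(c,open("s2.pkl","wb")); i=c["pixels"][100:260,160:360,::-1]; cv2.imwrite("pics/s2.png",cv2.resize(i,None,fx=4,fy=3.75))
o=bot.get_obs(); print(o["contact_force"],o["torque"])
# targets in casting frame
ya=np.radians(8.4); cx=np.array([np.cos(ya),np.sin(ya)]); cy=np.array([-cx[1],cx[0]]); C=np.array([.5341,.1329])
f=lambda x,y: np.round(C+cx*x+cy*y,4)
for a,b in((.064,-.042),(.064,.042),(.064,.1),(0,.1)): print(f(a,b))
p=f(.064,-.042); go([p[0],p[1],.192],8.4); go([p[0],p[1],.107],98.4)
E
```

```text
t: 4.48
eef_pos: [0.5677, -0.1387, 0.1915]
tool_rot: [-0.0, 0.927, 0.375, -0.001]
contact_force: [-0.5, 0.3, -1.8]
gripper_width: 0.247
grasp_force: 79.2
[-0.21030521  0.64927851 -1.00045232] [-0.00275744 -0.02304695 -0.02126239]
[0.6035 0.1007]
[0.5913 0.1838]
[0.5828 0.2412]
[0.5195 0.2318]
cm [ 19.225 -14.695  -0.092] spin 0.6222 yaw 44.05
cm [ 19.236 -14.679   8.408] spin -0.9486 yaw 44.05
```

View pics/s2.png

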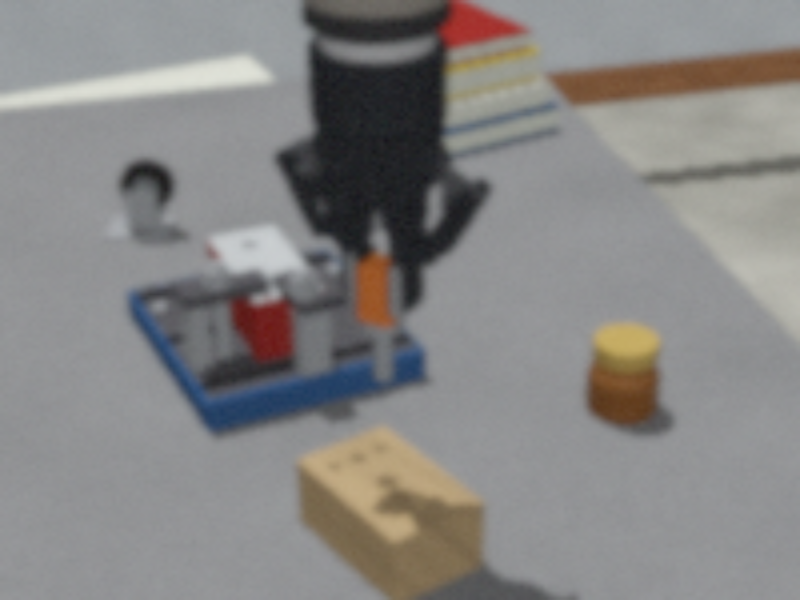

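The pin hangs upright in the fingers, clear of the stand, and the bystanders are untouched.

```bash
python3 -m jog '[[2,-1.5,-0.5,-0.1],[5,-3.7,-0.5,-0.22],[8,-6,-0.5,-0.34],[11,-8.3,-0.5,-0.46],[14,-10.6,-0.5,-0.58],[16.5,-12.6,-0.5,-0.7],[18.3,-14,-0.5,-0.82],[19.2,-14.7,-0.5,-0.92],[19.2,-14.7,0,-0.949],[19.2,-14.7,2,-0.949],[19.2,-14.7,4,-0.949],[19.2,-14.7,6,-0.949],[19.2,-14.7,7.5,-0.949],[19.2,-14.7,8.2,-0.949],[19.2,-14.7,8.4,-0.949],[19.2,-14.7,8.4,-0.949],[19.2,-14.7,8.4,-0.949],[19.2,-14.7,8.4,-0.949]]'
python3 - <<'E'
from h import *
print(bot.get_obs()["contact_force"],yaw()); go([.6035,.1007,.107],98.4)
E
```

```text
t: 6.03
eef_pos: [0.605, 0.1005, 0.1094]
tool_rot: [0.001, 0.654, 0.757, 0.001]
contact_force: [0.4, 0.4, -1.5]
gripper_width: 0.247
grasp_force: 79.2
[ 0.40747157  0.35382381 -1.52869977] 98.38773193999532
cm [ 0.046 -0.143  0.237] spin -0.0002 yaw 98.39
```

```bash
python3 -m jog '[[0,-0.6,0.2,0],[0,-1.2,0.2,0],[0,-1.8,0.2,0],[0,-2.2,0.2,0],[0,-2.4,0.2,0],[0,-2.5,0.2,0],[0,-2.6,0.2,0],[0,-2.6,0.2,0],[0,-2.6,0.2,0]]'; for i in 1; do python3 -m jog '[[0,-0.05,0,0],[0,-0.1,0,0],[0,-0.1,0,0]]'; done;  python3 -m jog '[[0,-0.05,0,0],[0,-0.1,0,0],[0,-0.1,0,0]]'
```

```text
t: 6.78
eef_pos: [0.5787, 0.0966, 0.1063]
tool_rot: [0.0, 0.653, 0.757, 0.0]
contact_force: [-0.2, 0.0, -1.3]
gripper_width: 0.242
grasp_force: 79.2
t: 7.03
eef_pos: [0.5775, 0.0965, 0.1062]
tool_rot: [-0.0, 0.653, 0.757, -0.0]
contact_force: [0.6, -0.6, -1.2]
gripper_width: 0.242
grasp_force: 79.2
t: 7.28
eef_pos: [0.5764, 0.0963, 0.1063]
tool_rot: [-0.0, 0.653, 0.757, -0.0]
contact_force: [0.4, -1.4, -1.7]
gripper_width: 0.244
grasp_force: 79.2
```

```bash
python3 -m jog '[[0,-0.05,0,0],[0,-0.1,0,0],[0,-0.1,0,0]]';  python3 -m jog '[[0,-0.04,0,0],[0,-0.04,0,0]]' | grep -E 'pos|force'; python3 -m jog '[[0,-0.03,0,0],[0,-0.03,0,0]]' | grep -E 'pos|force'
```

```text
t: 7.53
eef_pos: [0.5757, 0.0962, 0.1064]
tool_rot: [0.0, 0.653, 0.757, 0.0]
contact_force: [0.7, 0.8, -2.8]
gripper_width: 0.242
grasp_force: 78.9
eef_pos: [0.5756, 0.0962, 0.1064]
contact_force: [2.9, -0.5, -3.9]
grasp_force: 78.8
eef_pos: [0.5756, 0.0962, 0.1065]
contact_force: [4.2, 0.8, -4.5]
grasp_force: 78.7
```

```bash
python3 -m jog '[[0,-0.03,0,0],[0,-0.03,0,0]]' | grep -E 'pos|force'
```

```text
eef_pos: [0.5755, 0.0962, 0.1065]
contact_force: [4.7, 1.0, -6.3]
grasp_force: 78.5
```

```bash
python3 -m jog '[[0,0,0,0],[0,0,0,0],[0,0,0,0],[0,0,0,0]]' | grep -E 't:|pos|force';python3 -m jog '[[0,0,0,0],[0,0,0,0],[0,0,0,0],[0,0,0,0]]' | grep -E 't:|pos|force'; python3 -c "
from h import *; o=bot.get_obs();print(o['eef_pos'],o['contact_force'],o['torque'],yaw(),rot()[:,2])"
```

```text
t: 8.37
eef_pos: [0.5755, 0.0962, 0.1065]
tool_rot: [0.001, 0.653, 0.757, 0.001]
contact_force: [5.0, -0.3, -6.0]
grasp_force: 78.5
t: 8.7
eef_pos: [0.5755, 0.0962, 0.1065]
tool_rot: [0.001, 0.653, 0.757, 0.001]
contact_force: [5.9, 0.8, -5.3]
grasp_force: 78.5
[0.57551713 0.09617111 0.10650884] [ 5.87983277  0.81948448 -5.28905337] [ 0.234447   -1.36476101 -0.05228472] 98.41619944689617 [ 1.94528067e-03  6.29226671e-04 -9.99997910e-01]
```

```bash
python3 -m jog '[[0,0.4,0,0],[0,0.8,0,0],[1.5,0.8,0,0],[4,0.8,0,0],[6.5,0.8,0,0],[7.8,0.8,0,0],[8.2,0.8,0,0],[8.2,0.6,0,0],[8.2,0.4,0,0],[8.2,0.35,0,0],[8.2,0.35,0,0],[8.2,0.35,0,0]]'; python3 -m jog '[[0,-0.05,0,0],[0,-0.1,0,0],[0,-0.1,0,0]]' | grep -E 'pos|force'
```

```text
t: 9.7
eef_pos: [0.5663, 0.1762, 0.1063]
tool_rot: [0.0, 0.654, 0.757, -0.0]
contact_force: [0.9, -0.2, -1.6]
gripper_width: 0.246
grasp_force: 79.2
eef_pos: [0.565, 0.1773, 0.1063]
contact_force: [-1.0, -0.1, -3.1]
grasp_force: 79.2
```

```bash
python3 -m jog '[[0,-0.05,0,0],[0,-0.05,0,0],[0,-0.05,0,0]]' | grep -E 'pos|force'; python3 -m jog '[[0,-0.05,0,0],[0,-0.05,0,0],[0,-0.05,0,0]]' | grep -E 'pos|force'
```

```text
eef_pos: [0.5645, 0.1775, 0.1063]
contact_force: [0.3, -0.4, -1.9]
grasp_force: 79.2
eef_pos: [0.564, 0.1774, 0.1063]
contact_force: [0.7, 0.0, -2.6]
grasp_force: 79.2
```

```bash
python3 -m jog '[[0,-0.04,0,0],[0,-0.04,0,0],[0,-0.04,0,0]]' | grep -E 'pos|force'; python3 -m jog '[[0,-0.04,0,0],[0,-0.04,0,0],[0,-0.04,0,0]]' | grep -E 'pos|force'
```

```text
eef_pos: [0.5639, 0.1774, 0.1064]
contact_force: [2.0, 1.0, -1.7]
grasp_force: 79.2
eef_pos: [0.5638, 0.1773, 0.1064]
contact_force: [3.2, 1.1, -3.9]
grasp_force: 78.8
```

```bash
python3 -m jog '[[0,-0.03,0,0],[0,-0.03,0,0],[0,-0.03,0,0]]' | grep -E 'pos|force'
```

```text
eef_pos: [0.5637, 0.1773, 0.1065]
contact_force: [5.0, 0.7, -5.2]
grasp_force: 78.6
```

```bash
python3 -m jog '[[0,0,0,0],[0,0,0,0],[0,0,0,0],[0,0,0,0],[0,0,0,0],[0,0,0,0],[0,0,0,0],[0,0,0,0]]' | grep -E 't:|pos|force'; python3 - <<'E'
from h import *
p1=np.array([.57552,.09617]); o=bot.get_obs(); p2=o["eef_pos"][:2]; print(p2,o["contact_force"])
d=p2-p1; a=np.arctan2(-d[0],d[1]); print("yaw",np.degrees(a))
cx=np.array([np.cos(a),np.sin(a)]); cy=np.array([-cx[1],cx[0]])
C=np.array([.5341,.1329]); print("cam x of line",(p2-C)@cx, "y",(p2-C)@cy)
# end touch start: x=0 (pin axis 34 in from p2 line), y=60+6
x0=p2@cx-.034; y0=C@cy
for s in (.088,.066): print(s,x0*cx+(y0+s)*cy)
p=x0*cx+(y0+.088)*cy; go([p[0],p[1],.1063]); q=p+cx*.066; go([q[0],q[1],.1063])
E
```

```text
t: 11.87
eef_pos: [0.5637, 0.1774, 0.1065]
tool_rot: [0.0, 0.653, 0.757, 0.001]
contact_force: [5.5, 1.4, -5.8]
grasp_force: 78.6
[0.56365426 0.17736093] [ 5.49422668  1.40488844 -5.80463112]
yaw 8.314694923412153
cam x of line 0.03567309857529309 y 0.03971974930829682
0.088 [0.52302983 0.22021696]
0.066 [0.52621125 0.1984482 ]
cm [ 4.834 -3.392  0.014] spin 0 yaw 98.41
cm [4.823 3.208 0.024] spin 0 yaw 98.41
```

```bash
python3 -m jog '[[0,0.5,0,0],[0.3,1,0,0],[2,1.2,0,0],[4,1,0,0],[4.8,0,0,0],[4.8,-1.5,0,0],[4.8,-2.8,0,0],[4.8,-3.3,0,0],[4.2,-3.3,0,0],[3.6,-3.3,0,0],[3.2,-3.3,0,0],[3,-3.3,0,0],[3,-3.3,0,0],[3,-3.3,0,0]]'; python3 -m jog '[[-0.05,0,0,0],[-0.1,0,0,0],[-0.1,0,0,0]]' | grep -E 'pos|force'
```

```text
t: 13.03
eef_pos: [0.5264, 0.2018, 0.1063]
tool_rot: [-0.0, 0.654, 0.757, 0.0]
contact_force: [-0.4, 0.6, -1.9]
gripper_width: 0.246
grasp_force: 79.2
eef_pos: [0.526, 0.2012, 0.1063]
contact_force: [-0.8, -0.2, -2.5]
grasp_force: 79.2
```

```bash
python3 -m jog '[[-0.05,0,0,0],[-0.05,0,0,0],[-0.05,0,0,0]]' | grep -E 'pos|force';  python3 -m jog '[[-0.05,0,0,0],[-0.05,0,0,0],[-0.05,0,0,0]]' | grep -E 'pos|force'
```

```text
eef_pos: [0.5261, 0.2006, 0.1063]
contact_force: [0.4, -0.8, -1.0]
grasp_force: 79.2
eef_pos: [0.5262, 0.2, 0.1063]
contact_force: [1.0, 0.2, -2.2]
grasp_force: 79.2
```

```bash
python3 -m jog '[[-0.05,0,0,0],[-0.05,0,0,0],[-0.05,0,0,0]]' | grep -E 'pos|force';  python3 -m jog '[[-0.05,0,0,0],[-0.05,0,0,0],[-0.05,0,0,0]]' | grep -E 'pos|force'
```

```text
eef_pos: [0.5262, 0.1998, 0.1063]
contact_force: [-0.5, 0.5, -1.5]
grasp_force: 79.2
eef_pos: [0.5262, 0.1996, 0.1063]
contact_force: [-0.2, 1.9, -1.8]
grasp_force: 79.1
```

```bash
python3 -m jog '[[-0.05,0,0,0],[-0.05,0,0,0],[-0.05,0,0,0]]' | grep -E 'pos|force'
```

```text
eef_pos: [0.5263, 0.1995, 0.1064]
contact_force: [-1.0, 3.6, -2.4]
grasp_force: 79.0
```

```bash
python3 -m jog '[[-0.04,0,0,0],[-0.04,0,0,0],[-0.04,0,0,0]]' | grep -E 'pos|force'
```

```text
eef_pos: [0.5263, 0.1994, 0.1064]
contact_force: [-2.0, 6.1, -3.2]
grasp_force: 79.0
```

```bash
python3 -m jog '[[0,0,0,0],[0,0,0,0],[0,0,0,0],[0,0,0,0],[0,0,0,0],[0,0,0,0],[0,0,0,0],[0,0,0,0]]' | grep -E 't:|pos|force'; python3 - <<'E'
from h import *
o=bot.get_obs(); p3=o["eef_pos"][:2]; print(p3,o["contact_force"])
a=np.radians(8.315); cx=np.array([np.cos(a),np.sin(a)]); cy=np.array([-cx[1],cx[0]])
# zero-force contact positions: back out ~0.2 mm of measured compliance
p2=np.array([.56385,.1774]); p3=p3+cy*.0002
B=cx*(p2@cx-.034)+cy*(p3@cy-.030); print("bore",B)
go([*B,.15]); go([*(B+cy*.04),.15])
E
```

```text
t: 15.45
eef_pos: [0.5263, 0.1994, 0.1064]
tool_rot: [-0.0, 0.653, 0.757, 0.001]
contact_force: [-0.7, 5.0, -3.2]
grasp_force: 79.0
[0.52627152 0.19938605] [-0.67795952  5.04392098 -3.24638919]
bore [0.53058495 0.16989988]
cm [-2.973 -0.006 -4.365] spin 0 yaw 98.47
cm [ 1.027  0.005 -4.359] spin 0 yaw 98.47
```

```bash
python3 -m jog '[[0.5,0,0,0],[1,0,-1,0],[1,0,-3,0],[1,0,-4.4,0],[0,0,-4.4,0],[-1.5,0,-4.4,0],[-2.5,0,-4.4,0],[-2.9,0,-4.4,0],[-2.9,0,-4.4,0],[-2.9,0,-4.4,0],[-2.9,0,-4.4,0],[-2.9,0,-4.4,0]]'; python3 - <<'E'
from h import *
go([.53058,.16990,.15])
c=bot.read_camera("wrist"); save(c,"w3.png")
E
```

```text
t: 16.45
eef_pos: [0.5304, 0.1704, 0.1502]
tool_rot: [-0.0, 0.653, 0.757, 0.0]
contact_force: [0.4, 0.5, -2.4]
gripper_width: 0.249
grasp_force: 79.3
cm [-0.047  0.008  0.022] spin 0 yaw 98.49
```

```bash
python3 -m jog '[[-0.05,0.01,0.2,0],[-0.05,0.01,0.6,0],[-0.05,0.01,0.9,0],[-0.05,0.01,1,0],[-0.05,0.01,1,0],[-0.05,0.01,1,0]]'; python3 -c "
from h import *; go([.53058,.16990,.14])"; python3 -m jog '[[0,0,0.1,0],[0,0,0.2,0],[0,0,0.2,0]]' | grep -E 'pos|force';python3 -m jog '[[0,0,0.1,0],[0,0,0.1,0]]' | grep -E 'pos|force'
```

```text
t: 17.0
eef_pos: [0.5308, 0.1691, 0.1401]
tool_rot: [-0.0, 0.653, 0.757, -0.0]
contact_force: [1.2, 0.7, -2.1]
gripper_width: 0.248
grasp_force: 79.3
cm [ 0.087 -0.008  0.014] spin 0 yaw 98.43
eef_pos: [0.5308, 0.169, 0.1382]
contact_force: [0.1, -0.9, -2.9]
grasp_force: 79.3
eef_pos: [0.5308, 0.169, 0.1372]
contact_force: [0.8, -0.9, -2.8]
grasp_force: 79.3
```

```bash
 python3 -m jog '[[0,0,0.1,0],[0,0,0.1,0]]' | grep -E 'pos|force'; python3 -m jog '[[0,0,0.1,0],[0,0,0.1,0]]' | grep -E 'pos|force'
```

```text
eef_pos: [0.5309, 0.1692, 0.1363]
contact_force: [0.0, 1.2, -1.5]
grasp_force: 79.2
eef_pos: [0.5308, 0.1694, 0.1352]
contact_force: [0.6, 1.6, -0.5]
grasp_force: 79.2
```

```bash
 python3 -m jog '[[0.06,0,0,0],[0.06,0,0.05,0],[0.06,0,0.1,0],[0.06,0,0.1,0]]' | grep -E 'pos|force'; python3 -m jog '[[0,0,0.1,0],[0,0,0.1,0]]' | grep -E 'pos|force'
```

```text
eef_pos: [0.5307, 0.1695, 0.1342]
contact_force: [0.2, 1.0, -2.9]
grasp_force: 79.3
eef_pos: [0.5308, 0.1695, 0.1331]
contact_force: [0.2, -0.2, -1.9]
grasp_force: 79.3
```

```bash
 python3 -m jog '[[0,0,0.1,0],[0,0,0.2,0],[0,0,0.2,0]]' | grep -E 'pos|force'
```

```text
eef_pos: [0.5307, 0.1696, 0.1311]
contact_force: [-0.0, 0.4, -1.2]
grasp_force: 79.3
```

```bash
 python3 -m jog '[[0,0,0.3,0],[0,0,0.6,0],[0,0,0.9,0],[0,0,1.2,0],[0,0,1.4,0],[0,0,1.4,0]]' | grep -E 'pos|force'; python3 -m jog '[[0,0,0.2,0],[0,0,0.5,0],[0,0,0.8,0],[0,0,1,0],[0,0,1.1,0],[0,0,1.1,0],[0,0,1.1,0]]' | grep -E 'pos|force'
```

```text
eef_pos: [0.5306, 0.1696, 0.1167]
contact_force: [-0.4, 0.7, -1.3]
grasp_force: 79.2
eef_pos: [0.5307, 0.1696, 0.1062]
contact_force: [0.4, -0.2, -2.1]
grasp_force: 79.3
```

```bash
 python3 -m jog '[[0,0,0.2,0],[0,0,0.4,0],[0,0,0.5,0],[0,0,0.5,0]]' | grep -E 'pos|force'; python3 -m jog '[[0,0,0.1,0],[0,0,0.1,0]]' | grep -E 'pos|force'; python3 -m jog '[[0,0,0.05,0],[0,0,0.05,0]]' | grep -E 'pos|force'; python3 -m jog '[[0,0,0.05,0],[0,0,0.05,0]]' | grep -E 'pos|force'
```

```text
eef_pos: [0.5307, 0.1696, 0.101]
contact_force: [-0.6, 0.4, -2.1]
grasp_force: 79.2
eef_pos: [0.5307, 0.1696, 0.1001]
contact_force: [-0.1, 0.6, -1.4]
grasp_force: 79.2
eef_pos: [0.5308, 0.1696, 0.0998]
contact_force: [-1.1, -0.0, -1.9]
grasp_force: 79.2
eef_pos: [0.5308, 0.1696, 0.0993]
contact_force: [-0.4, 0.1, -2.3]
grasp_force: 79.3
```

```bash
python3 -m jog '[[0,0,0.05,0],[0,0,0.05,0]]' | grep -E 'pos|force'; python3 -m jog '[[0,0,0.04,0],[0,0,0.04,0]]' | grep -E 'pos|force'
```

```text
eef_pos: [0.5308, 0.1696, 0.0987]
contact_force: [-0.1, 0.8, -1.6]
grasp_force: 79.3
eef_pos: [0.5308, 0.1696, 0.0983]
contact_force: [0.8, 0.6, -1.2]
grasp_force: 79.2
```

```bash
python3 -m jog '[[0,0,0.03,0],[0,0,0.03,0]]' | grep -E 'pos|force'; python3 -m jog '[[0,0,0.03,0],[0,0,0.03,0]]' | grep -E 'pos|force'
```

```text
eef_pos: [0.5308, 0.1696, 0.0981]
contact_force: [-0.3, 0.4, -1.1]
grasp_force: 79.3
eef_pos: [0.5309, 0.1697, 0.098]
contact_force: [-0.8, -0.1, -0.1]
grasp_force: 79.6
```

```bash
python3 -m jog '[[0,0,0.03,0],[0,0,0.03,0]]' | grep -E 'pos|force'; python3 -m jog '[[0,0,0.03,0],[0,0,0.03,0]]' | grep -E 'pos|force'
```

```text
eef_pos: [0.5309, 0.1697, 0.0979]
contact_force: [-1.4, -0.8, 4.1]
grasp_force: 80.1
eef_pos: [0.531, 0.1697, 0.0978]
contact_force: [-2.3, -0.1, 6.7]
grasp_force: 80.5
```

```bash
python3 -m jog '[[0,0,0,0],[0,0,0,0],[0,0,0,0],[0,0,0,0]]' - 25 | grep -E 'pos|force'; python3 -m jog '[[0,0,0,0],[0,0,0,0],[0,0,0,0],[0,0,0,0],[0,0,0,0],[0,0,0,0],[0,0,0,0],[0,0,0,0]]' -0.5;  python3 -m jog '[[0,0,-1,0],[0,0,-3,0],[0,0,-6,0],[0,0,-9,0],[0,0,-12,0],[0,0,-14,0],[0,0,-14,0],[0,0,-14,0]]' | grep -E 'pos|force'; python3 - <<'E'
from h import *
c=bot.read_camera("wrist"); save(c,"w4.png"); d=bot.read_camera("side")
X=cloud(c); h=cv2.cvtColor(c["pixels"],cv2.COLOR_RGB2HSV); m=(h[...,0]<=18)&(h[...,1]>210)
near=m&(np.hypot(X[...,0]-.531,X[...,1]-.1697)<.03); Z=X[...,2][near]; print(near.sum(),np.percentile(Z,[5,50,95]))
t=near&(X[...,2]>.125); print(X[t].mean(0))
i=d["pixels"][100:260,160:360,::-1]; cv2.imwrite("pics/s4.png",np.hstack([cv2.resize(i,(400,320)),cv2.resize(c["pixels"][:,:,::-1],(400,320))]))
E
```

```text
eef_pos: [0.531, 0.1697, 0.0978]
contact_force: [-2.3, -0.6, 5.8]
grasp_force: 80.5
t: 22.42
eef_pos: [0.5308, 0.1696, 0.0971]
tool_rot: [-0.0, 0.653, 0.757, -0.0]
contact_force: [0.2, -0.7, 0.0]
gripper_width: 0.749
grasp_force: 0.0
eef_pos: [0.5314, 0.1699, 0.239]
contact_force: [0.2, -0.6, -1.2]
grasp_force: 0.0
656 [0.10395721 0.13086387 0.13229559]
[0.53083998 0.16948175 0.13094919]
```

View pics/s4.png

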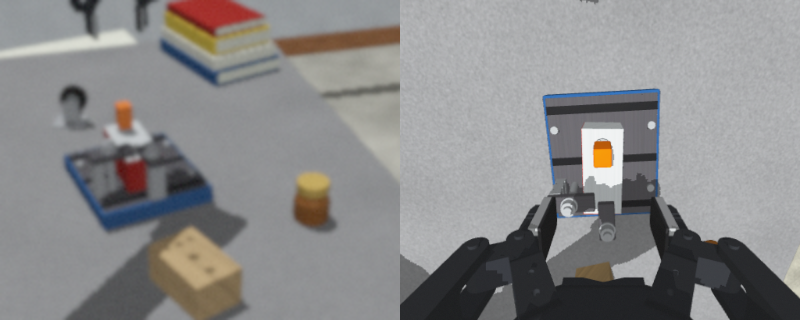

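The head top is at z = 0.131 m, exactly 85 + 46 mm. That means the collar is flat on the casting; the picture shows the pin upright in the bore at (124,115), the gripper clear and the bystanders unmoved.

```bash
python3 -c "
from station import bot; print(bot.hand_in())"
```

```text
the job is handed in; nothing more can be done
None
```

The job is handed in after about 23 s: the casting was touched three times in the order asked at about 5–6 N each, and the pin is seated in the bore with its collar flat on top and released, with no other item visibly moved.

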